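# Stack a stepped plinth and run it home under the airbrush

## Task

Get the printed plinth ready for priming: draw the carriage out all the way to its loading stop, stack all the loose white discs (there are four to six) flat on its plate, centred on the plate's cross, in order of size with the widest at the bottom, so that every step shows an even ledge. Then slide the loaded carriage smoothly, stack intact, fully home against the stop under the airbrush. Leave everything else on the table in its place.

Things in the scene. Friction and masses are not known exactly. Their poses are not given: they have to be found in the camera images.
- carriage (a joint): How far the carriage has slid along its two rails, in m: 0 against the loading stop, 0.200 against the home stop under the airbrush. It slides along the y axis of plate_centre (+y = towards home). It has no spring: it drags with about 3 N of friction and stays where it is left. It starts somewhere between the stops.
- plate_centre (a point): Centre of the upper face of the carriage's square brown wooden plate (120 x 120 mm, 8 mm thick, upper face 44 mm above the table, marked with a cross and a thin circle). Moves with the carriage. z up, y along the slide towards the home stop; the whole stand may stand up to 0.12 rad askew on the table.
- nozzle (a point): Tip of the fixed airbrush's nozzle, pointing down 175 mm above the table over the plate's home position; the airbrush is a rod 18 mm across and 90 mm tall. Its steel post, 240 mm tall, stands 95 mm to the +x side. The stand's plywood base board is 110 mm wide, 490 mm long.
- handle_top (a point): Top of the carriage's handle, an upright black round post 20 mm in diameter that rises 75 mm from a flat bar on the tail of the carriage; its top is 116 mm above the table, 140 mm behind the plate centre (-y of plate_centre). It can be pinched from above or pushed. The bar at its foot is 30 mm wide, its top 41 mm above the table.
- disc_68_center (a point): Centre (half-way up) of a flat white 3D-printed disc, 68 mm in diameter and 14 mm thick, z along its axis; either face may be up; starts flat on the table. May be absent.
- disc_58_center (a point): Centre (half-way up) of a flat white 3D-printed disc, 58 mm in diameter and 14 mm thick, z along its axis; either face may be up; starts flat on the table. May be absent.
- disc_48_center (a point): Centre (half-way up) of a flat white 3D-printed disc, 48 mm in diameter and 14 mm thick, z along its axis; either face may be up; starts flat on the table. May be absent.
- disc_38_center (a point): Centre (half-way up) of a flat white 3D-printed disc, 38 mm in diameter and 14 mm thick, z along its axis; either face may be up; starts flat on the table. May be absent.
- disc_28_center (a point): Centre (half-way up) of a flat white 3D-printed disc, 28 mm in diameter and 14 mm thick, z along its axis; either face may be up; starts flat on the table. May be absent.
- disc_18_center (a point): Centre (half-way up) of a flat white 3D-printed disc, 18 mm in diameter and 14 mm thick, z along its axis; either face may be up; starts flat on the table. May be absent.
- pot_a: Bystander: small glass paint pot with a black cap, 30 mm across, 32 mm high; origin at its underside.
- pot_b: Bystander: small glass paint pot with a black cap, 30 mm across, 32 mm high; origin at its underside.
- tape_roll: Bystander: roll of masking tape lying flat, 90 mm across, 25 mm high; origin at the centre of its underside.
- driver: Bystander: screwdriver with a yellow handle lying on the right of the table; origin near its middle.
- spray_can: Bystander: upright white spray can, 66 mm across, 190 mm high; origin at its underside.
- lamp_cap: Bystander: white printed dome, 70 mm across, 40 mm high, beyond the slide; origin at its underside.
- sanding_block: Bystander: cork sanding block, 70 x 40 x 28 mm; origin at the centre of its underside.
There are look-alikes about, which are no part of the job. What is shaped like the part that bears disc_38_center but red is not meant. What is shaped like the part that bears disc_68_center but purple is not meant.

How it is judged:
By the outcome, as a careful person would: the job done as asked, in the order asked, and still so for the second after the job is handed in, with the robot touching nothing.
Of disc_68, disc_58, disc_48, disc_38, disc_28, disc_18 only 4 to 6 are there at a start; the rules pass over those that are not, and their reading is None.
At some moment in a run one of disc_68, disc_58, disc_48, disc_38, disc_28, disc_18 may be knocked a few centimetres aside while the robot is not near it.
It also fails if it takes over 210 s, if anything falls off the work surface, if the arm or the gripper's body presses on something with over 40 N, if the wrist force passes 120 N, or if a joint passes its speed limit or range.

## Robot

A 6-joint arm with a two-finger parallel gripper is mounted at the origin on the work surface. World frame = base frame: x ahead of the robot, y to its left, z up, the work surface at z = 0. Lengths are in m, angles in degrees, forces in N, time in s.
With the tool pointing down it reaches from about 0.375 to 0.9 m from the base axis. Payload 3.1 kg.
Tool frame: the origin (TCP) lies at the very end of the fingers, on their centre line; the grasp point (between the pads) lies 19 mm behind it; z points along the fingers, y is the line along which they close (so a half turn about z gives the same grasp; the last joint's range is limited). The gripper opens to 87 mm and grips with 3 to 60 N. Pads are 19 mm wide; open, the fingers measure 117 mm over their backs; the gripper's body (75 mm by 190 mm) begins 51 mm behind the grasp point.
Start: joints at [-85.285, 30.224, 82.088, -0, 67.689, -10.227], TCP at [0.161, -0.604, 0.223] pointing down, gripper open.
Joint ranges: [-176.69, 176.69], [-43.24, 126.21], [12.49, 139.97], [-82, 262], [0, 151.66], [-163.58, 163.58]. Speed limits (degrees/s): [159.86, 159.86, 180, 180, 180, 180].

## Interface

Orientations are given as a 3x3 rotation matrix whose columns are the frame's x, y, z axes.
In Python, from rig import * gives the robot as it stands.
- The arm moves only by the tool jog_arm, never from a script. Its arguments are lists of equal length, an entry for each row: "delta_pos": the shift along the world's x, y, z in cm, a list of three; "turn": the turn about the world's z in degrees; "grip": the closure, from 0 (fully open) to 1 (shut). In form: {"delta_pos": [[x, y, z], ...], "turn": [turn, ...], "grip": [grip, ...]}. A call has 1 to 12 rows; each row is the pose to reach, as a shift and turn from the pose commanded when the call began; what a row does not reach only later rows make up. A row lasts 1/8 s, in which the tool goes at most 62.5 mm and 10.7 degrees, less where a joint would pass 70% of its speed; a pose out of reach is approached as far as the arm can. A call with a gripper value outside its range is refused whole. The fingers move at their own pace and stop on an object; the grip force is fixed at half the most. Time passes only in rows, so rows that repeat a pose let the fingers close. It gives the time, the measured TCP pose, the force, the opening and the grip force at its end, in the units of the state.
- read_state(): the state, without advancing time (a new reading comes with each control period).
- capture(name): name is "scene" or "top"; returns a dict with "color" (400x640x3 uint8, blue, green, red), "fovy" (degrees; the focal length in pixels is half the picture's height over the tangent of half this angle, whatever the lens; pixels are square), "cx", "cy" (the principal point, pixels), "camera_from_world" (4x4, takes a point from world to camera coordinates). Camera axes: x right, y up, looking along -z (the intrinsics and any distortion apply to the point x, -y, -z); pixel columns grow to the right and rows downward; lengths in m; the calibration is good to about 2 mm. A picture is of the moment at which its call begins. There is no depth.
- hand_in(): hands the job in; it is judged then, once.
The state is a dict: "time_s": time; "joint_positions": joint angles; "qvel": joint speeds; "tau": joint torques, N m; "position": TCP position; "tcp_rot": TCP orientation; "force": force on the tool from outside, world axes, zero at the start; "moment": the same for the moment, N m; "opening": opening from 0.0 (shut) to 1.0 (fully open); "grasp_force": force on a finger pad.
Only numpy, scipy, OpenCV 4.12 (cv2) and the standard library are available. Lean on these libraries where they do the work, as an engineer would, in place of code of your own. Each camera call takes 0.05 s, during which the arm holds its last target. There are 200 camera calls.

## Working session

There is one attempt and no reset: what is moved stays moved. The work goes in short steps, Python scripts to look and compute and a tool call to move; the robot and the scene stay as the last step left them, time stands still between calls to the robot, and variables do not carry over. Pictures are saved under pics/ and viewed, at most 15 in all, crops included, and the job is handed in when it is done.

Besides the shell and the picture viewer there is one more tool, called after "Call:" by a JSON object that holds its "method" and its "body". jog_arm: Moves the arm, as the interface text tells. Its arguments: {"type":"object","properties":{"delta_pos":{"type":"array"},"turn":{"type":"array"},"grip":{"type":"array"}},"required":["delta_pos","turn","grip"]}

```bash
mkdir -p pics; ls; cat > h.py <<'E'
from rig import *
import numpy as np, cv2
def snap(cam,name=None):
    c=capture(cam)
    if name: cv2.imwrite(f'pics/{name}.png',c['color'])
    return c
def K(c):
    f=c['color'].shape[0]/2/np.tan(np.radians(c['fovy'])/2)
    return f
def px2w(c,u,v,z):
    f=K(c); d=np.array([(u-c['cx'])/f,-(v-c['cy'])/f,-1.])
    T=np.linalg.inv(c['camera_from_world']); o=T[:3,3]; r=T[:3,:3]@d
    return o+r*(z-o[2])/r[2]
def w2px(c,p):
    f=K(c); q=(c['camera_from_world']@np.append(p,1))[:3]
    return np.array([c['cx']+f*q[0]/-q[2], c['cy']-f*q[1]/-q[2]])
E
python3 - <<'E'
from h import *
for n in('scene','top'):
    c=snap(n,n+'0'); print(n,{k:v for k,v in c.items() if k!='color'})
print(read_state())
E
```

```text
pics
scene {'fovy': 56.03368293759362, 'cx': 316.977852066605, 'cy': 193.73981111733127, 'camera_from_world': array([[ 0.73880238,  0.67389498,  0.00605037, -0.41351587],
       [-0.49287935,  0.53418553,  0.68681568,  0.18484616],
       [ 0.45960961, -0.51040316,  0.72680645, -1.4328479 ],
       [ 0.        ,  0.        ,  0.        ,  1.        ]])}
top {'fovy': 53.40835962439426, 'cx': 312.37523806050234, 'cy': 202.33814139710054, 'camera_from_world': array([[-3.12218388e-02, -9.99495301e-01, -5.85996356e-03,
         1.53862998e-02],
       [ 9.76731849e-01, -3.17542910e-02,  2.12100354e-01,
        -5.71176615e-01],
       [-2.12179386e-01,  8.98550003e-04,  9.77230321e-01,
        -1.18675489e+00],
       [ 0.00000000e+00,  0.00000000e+00,  0.00000000e+00,
         1.00000000e+00]])}
{'time_s': 0.1, 'joint_positions': array([-8.52867336e+01,  3.02736195e+01,  8.21479962e+01, -8.27058391e-04,
        6.76898901e+01, -1.02271552e+01]), 'qvel': array([-0.00926146, -0.09864015, -0.17343124,  0.06450287,  0.02831388,
       -0.01253004]), 'tau': array([-7.91963384e-05, -4.40986383e+01, -1.77150965e+01,  6.33867527e-02,
        5.34392218e-02, -4.84317218e-05]), 'position': array([ 0.16110557, -0.60320428,  0.22167553]), 'tcp_rot': array([[ 9.66193047e-01,  2.57819640e-01, -1.73222330e-04],
       [ 2.57819484e-01, -9.66191159e-01,  1.93846462e-03],
       [ 3.32408364e-04, -1.91759112e-03, -9.99998106e-01]]), 'force': array([-0.67097166, -0.11565108,  0.45696089]), 'moment': array([-0.01072033, -0.01047664,  0.01277928]), 'grasp_force': 0.0, 'opening': 1.0006516959895315}
```

View pics/top0.png

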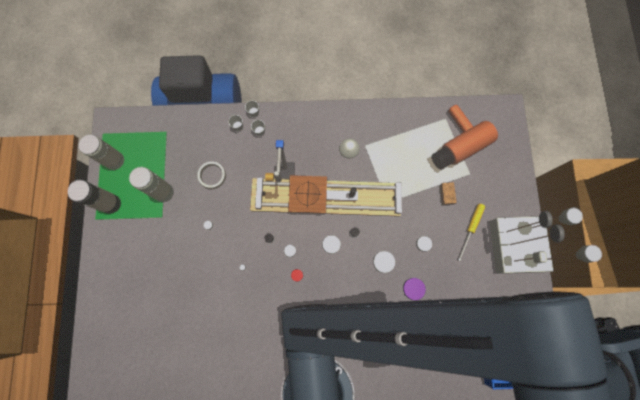

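View pics/scene0.png

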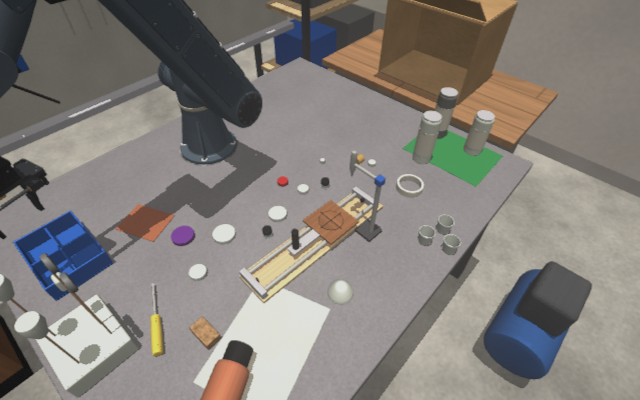

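Candidates (top image): white discs at (385,262), (332,244), (425,243), (290,251), (208,225), (242,267). Look-alikes: red (297,275), purple (415,289), lamp dome (349,148), tape roll ring (210,175), pot caps (269,238) and (354,232). I choose the six flat white ones, and will check by diameter and in a crop.

```bash
cat >> h.py <<'E'
from scipy.optimize import least_squares
def hull(c,p,r,z0,z1):
    a=np.linspace(0,2*np.pi,60)
    P=np.array([w2px(c,[p[0]+r*np.cos(t),p[1]+r*np.sin(t),z]) for z in(z0,z1) for t in a],np.float32)
    h=cv2.convexHull(P); m=cv2.moments(h); return np.array([m['m10'],m['m01']])/m['m00'],m['m00']
def fitdisc(c,ctr,r,z0,z1):
    p0=px2w(c,*ctr,(z0+z1)/2)[:2]
    return least_squares(lambda p:hull(c,p,r,z0,z1)[0]-ctr,p0,diff_step=1e-4).x
def blobs(c,thr=60,amin=8,amax=900):
    "soft-weighted bright, unsaturated blobs: centroid, area"
    im=c['color'].astype(float); w=im.min(2); bg=cv2.medianBlur(c['color'].min(2),61).astype(float)
    d=w-bg; m=(d>thr*.5).astype(np.uint8); n,l,s,_=cv2.connectedComponentsWithStats(m)
    out=[]
    for i in range(1,n):
        if not amin<=s[i,4]<=amax: continue
        k=cv2.dilate((l==i).astype(np.uint8),np.ones((3,3)))>0
        pk=np.percentile(d[l==i],80); wt=np.clip(d/pk,0,1)*k
        v,u=np.indices(w.shape); A=wt.sum(); out.append((np.array([(u*wt).sum()/A,(v*wt).sum()/A]),A))
    return out
E
python3 - <<'E'
from h import *
C={n:snap(n) for n in('top','scene')}
for n,c in C.items():
    print(n)
    for ctr,A in blobs(c):
        best=min((68,58,48,38,28,18),key=lambda D:abs(np.log(hull(c,px2w(c,*ctr,.007)[:2],D/2000,0,.014)[1]/A)))
        p=fitdisc(c,ctr,best/2000,0,.014)
        if .2<np.hypot(*p)<.95: print(ctr.round(1),A.round(0),best,hull(c,p,best/2000,0,.014)[1].round(0),p.round(4))
c=C['top']; im=c['color']
cv2.imwrite('pics/crop.png',cv2.resize(im[125:305,190:450],None,fx=3,fy=3,interpolation=cv2.INTER_CUBIC))
c=C['scene']; cv2.imwrite('pics/crop2.png',cv2.resize(c['color'][140:310,230:400],None,fx=3.5,fy=3.5,interpolation=cv2.INTER_CUBIC))
E
```

```text
topTraceback (most recent call last):
  File "<stdin>", line 8, in <module>
AttributeError: 'float' object has no attribute 'round'
```

```bash
cat >> h.py <<'E'
def discs(C):
    for n,c in C.items():
        print(n)
        for ctr,A in blobs(c):
            p=px2w(c,*ctr,.007)[:2]
            if not(.2<np.hypot(*p)<.95 and p[0]>.1): continue
            best=min((68,58,48,38,28,18),key=lambda D:abs(np.log(hull(c,p,D/2000,0,.014)[1]/A)))
            p=fitdisc(c,ctr,best/2000,0,.014)
            print(ctr.round(1),round(A),best,round(hull(c,p,best/2000,0,.014)[1]),p.round(4))
E
python3 - <<'E'
from h import *
C={n:snap(n) for n in('top','scene')}
discs(C)
c=C['top']; im=c['color']
cv2.imwrite('pics/crop.png',cv2.resize(im[125:305,190:450],None,fx=3,fy=3,interpolation=cv2.INTER_CUBIC))
c=C['scene']; cv2.imwrite('pics/crop2.png',cv2.resize(c['color'][140:310,230:400],None,fx=3.5,fy=3.5,interpolation=cv2.INTER_CUBIC))
E
```

```text
top
[252.9 110.1] 28 18 30 [0.9159 0.1925]
[435.4 131.8] 591 68 335 [ 0.8152 -0.4288]
[236.6 124.3] 32 18 30 [0.8652 0.2482]
[258.6 129.3] 35 18 29 [0.8443 0.1728]
[377.3 152.7] 388 68 335 [ 0.7471 -0.2266]
[350.  144.8] 77 28 63 [ 0.7782 -0.1362]
[278.8 152.7] 17 18 29 [0.7581 0.1048]
[277.3 168.5] 29 18 29 [0.7026 0.1108]
[434.8 181. ] 766 68 355 [ 0.6425 -0.4101]
[210.2 173.8] 172 48 179 [0.6917 0.3346]
[139.9 177.1] 364 68 358 [0.6879 0.5691]
[258.3 192. ] 145 48 178 [0.6237 0.1744]
[268.9 182.7] 20 18 29 [0.6542 0.1391]
[283.6 183.1] 22 18 29 [0.6515 0.0904]
[335.  184.7] 35 18 28 [ 0.6405 -0.0795]
[362.2 185.5] 34 18 29 [ 0.6346 -0.1693]
[388.3 186.7] 15 18 30 [ 0.628  -0.2553]
[339.1 194.6] 200 48 177 [ 0.6063 -0.0917]
[275.1 203.8] 48 28 64 [0.5823 0.1193]
[336.8 205.8] 43 28 64 [ 0.5688 -0.0822]
[ 88.8 222.3] 338 68 390 [0.5407 0.7263]
[359.4 206.7] 43 28 65 [ 0.5637 -0.1559]
[386.4 207.7] 30 18 30 [ 0.5575 -0.2438]
[549.5 217.4] 31 18 39 [ 0.5081 -0.7694]
[207.1 224.4] 53 28 69 [0.5211 0.3408]
[535.  224.6] 14 18 38 [ 0.4863 -0.7189]
[561.1 231.7] 45 18 40 [ 0.4606 -0.7991]
[... 961 characters left out ...]
 18 35 [0.6399 0.1504]
[277.  212.1] 189 48 180 [ 0.4403 -0.0577]
[223.1 232.4] 304 58 288 [ 0.3792 -0.2239]
[303.7 230.7] 23 18 38 [ 0.5545 -0.0545]
[305.6 239.9] 191 48 210 [ 0.5824 -0.0753]
[257.3 273.4] 266 48 254 [ 0.5627 -0.2487]
[296.3 263.2] 156 38 157 [ 0.6192 -0.1522]
[196.9 270.7] 192 38 170 [ 0.4327 -0.3569]
[ 59.3 277.9] 114 28 118 [ 0.1752 -0.6246]
[340.9 288. ] 152 38 177 [ 0.7625 -0.1267]
[312.5 307.9] 368 58 425 [ 0.7449 -0.2204]
[ 91.7 300.5] 85 18 62 [ 0.3055 -0.5959]
[ 70.9 317.3] 323 48 352 [ 0.312  -0.6523]
[ 24.2 321. ] 337 48 371 [ 0.2355 -0.7355]
[ 52.6 336.2] 39 18 76 [ 0.3278 -0.7038]
[ 31.6 342.5] 38 18 81 [ 0.3065 -0.7442]
[247.6 395.3] 18 18 75 [ 0.7798 -0.4688]
```

View pics/crop.png

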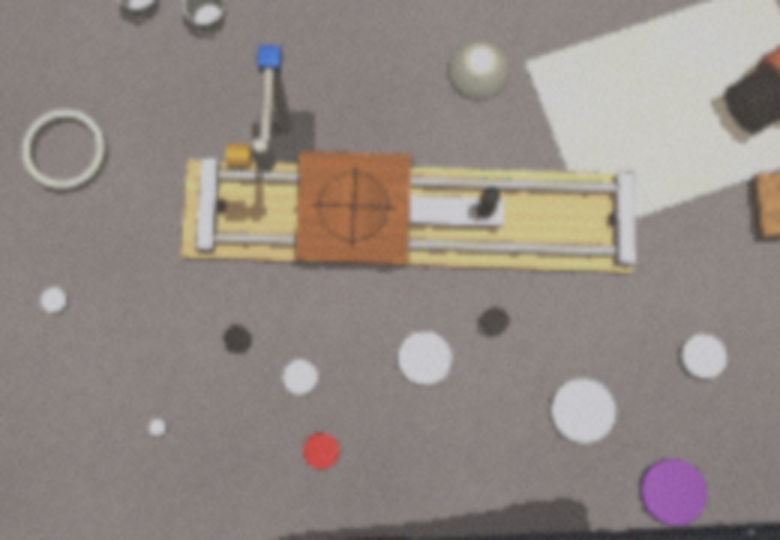

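View pics/crop2.png

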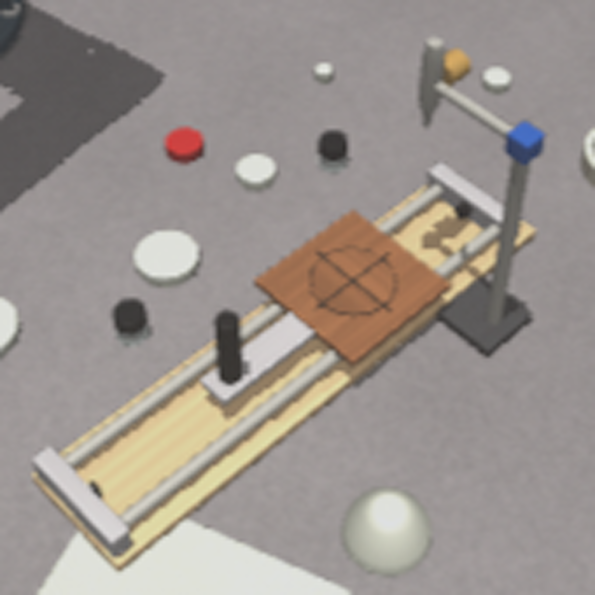

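```bash
cat >> h.py <<'E'
def plate(c,z=.044):
    hsv=cv2.cvtColor(c['color'],cv2.COLOR_BGR2HSV); m=cv2.inRange(hsv,(3,110,50),(14,255,220))
    ctr=w2px(c,[.59,.02,.044])
    n,l,s,ce=cv2.connectedComponentsWithStats(m)
    i=min([i for i in range(1,n) if s[i,4]>400],key=lambda i:np.hypot(*(ce[i]-ctr)))
    k=max(cv2.findContours(cv2.morphologyEx((l==i).astype(np.uint8),cv2.MORPH_CLOSE,np.ones((5,5))),0,1)[0],key=cv2.contourArea)
    P=np.array([px2w(c,u,v,z)[:2] for u,v in k[:,0]],np.float32)
    return cv2.minAreaRect(P)
E
python3 - <<'E'
from h import *
C={n:snap(n) for n in('top','scene')}
for n,hp in(('top',(353.3,190.7)),('scene',(295.1,230.3))):
    c=C[n]; print(n,plate(c),px2w(c,*hp,.116).round(4))
t,s=C['top'],C['scene']
for name,u in (('yellow corners',[(183,258),(634,271),(634,172),(190,158)]),):
    print(name,[px2w(t,190+a/3,125+b/3,.012).round(3)[:2] for a,b in u])
print([px2w(s,230+a/3.5,140+b/3.5,.012).round(3)[:2] for a,b in [(120,567),(535,233)]])
print('cross',px2w(t,190+354/3,125+206/3,.044),px2w(s,230+354/3.5,140+281/3.5,.044))
E
```

```text
top ((0.6041417717933655, 0.012639142572879791), (0.11736132949590683, 0.11800704896450043), 85.81741333007812) [ 0.5914 -0.1272  0.116 ]
scene ((0.607490062713623, 0.007694575935602188), (0.11902346462011337, 0.11804714053869247), 85.98612976074219) [ 0.5965 -0.1285  0.116 ]
yellow corners [array([0.56 , 0.198]), array([ 0.53 , -0.289]), array([ 0.64 , -0.298]), array([0.672, 0.19 ])]
[array([ 0.643, -0.295]), array([0.677, 0.186])]
cross [0.60396419 0.01027345 0.044     ] [0.60808311 0.00955601 0.044     ]
```

The crops show six flat white discs, which by fitted diameter are 68 at (385,262), 58 at (332,244), 48 at (425,243), 38 at (290,251), 28 at (208,225) and 18 at (242,267). The red and purple ones and the dome are excluded. The plate cross is at (308,194) and the handle top at (353,191). I'll go above the handle first.

Call:
{"method": "jog_arm", "body": {"delta_pos": [[4,4.4,0],[8,8.8,0],[12,13.2,0],[16,17.6,0],[20,22,0],[24,26,0],[28,30.5,0],[32,35,0],[36,39.5,0],[40,44,0],[43.4,47.5,0],[43.4,47.5,0]], "turn": [-2,-4,-6,-8,-10,-12,-14,-16,-18,-19,-19,-19], "grip": [0,0,0,0,0,0,0,0,0,0,0,0.2]}}

```text
time_s: 1.9
position: [0.5973, -0.126, 0.2225]
tcp_rot: [[0.998, -0.066, 0.001], [-0.066, -0.998, 0.0], [0.001, -0.0, -1.0]]
force: [-0.2, -0.2, 0.5]
opening: 0.954
grasp_force: 0.0
```

```bash
python3 - <<'E'
from h import *
s=read_state(); print(s['time_s'],s['position'],s['tcp_rot'][:,1],s['joint_positions'],s['opening'])
c=snap('scene'); 
print([w2px(c,s['position'])])
u,v=w2px(c,s['position']).astype(int)
cv2.imwrite('pics/a.png',cv2.resize(c['color'][v-70:v+80,u-80:u+120],None,fx=3,fy=3,interpolation=cv2.INTER_CUBIC))
E
```

```text
1.9 [ 0.597255   -0.12603468  0.22251645] [-6.56964902e-02 -9.97839639e-01 -1.61326832e-04] [-2.24113617e+01  2.90557123e+01  8.43337485e+01  3.89229388e-02
  6.65336373e+01  7.13400141e+01] 0.9538848002858905
[array([294.46022493, 203.42681845])]
```

View pics/a.png

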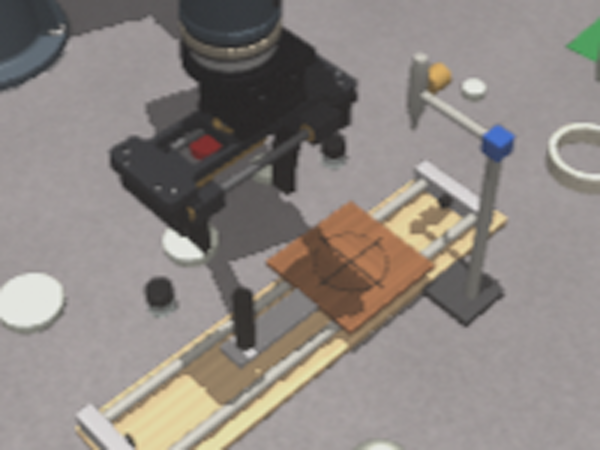

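Call:
{"method": "jog_arm", "body": {"delta_pos": [[-0.2,-0.2,-4],[-0.2,-0.2,-8],[-0.2,-0.2,-12],[-0.2,-0.2,-13.7],[-0.2,-0.2,-13.7],[-0.2,-0.2,-13.7],[-0.2,-0.2,-13.7],[-0.2,-0.2,-13.7],[-0.2,-0.2,-13.7]], "turn": [0,0,0,0,0,0,0,0,0], "grip": [0.3,0.4,0.5,0.6,0.9,0.9,0.9,0.9,0.9]}}

```text
time_s: 3.08
position: [0.594, -0.1308, 0.0868]
tcp_rot: [[0.998, -0.071, 0.002], [-0.071, -0.998, -0.001], [0.002, 0.0, -1.0]]
force: [-0.1, 2.9, 5.2]
opening: 0.22
grasp_force: 30.0
```

Call:
{"method": "jog_arm", "body": {"delta_pos": [[-0.05,-0.7,0],[-0.1,-1.4,0],[-0.14,-2.1,0],[-0.19,-2.8,0],[-0.24,-3.5,0],[-0.29,-4.2,0],[-0.33,-4.9,0],[-0.38,-5.6,0],[-0.43,-6.3,0],[-0.48,-7,0],[-0.52,-7.7,0],[-0.57,-8.4,0]], "turn": [0,0,0,0,0,0,0,0,0,0,0,0], "grip": [0.9,0.9,0.9,0.9,0.9,0.9,0.9,0.9,0.9,0.9,0.9,0.9]}}

```text
time_s: 4.58
position: [0.5883, -0.2149, 0.0868]
tcp_rot: [[0.997, -0.071, 0.002], [-0.071, -0.997, -0.0], [0.002, -0.0, -1.0]]
force: [0.4, 3.4, 6.4]
opening: 0.219
grasp_force: 30.0
```

```bash
python3 - <<'E'
from h import *
s=read_state(); print(s['position'],s['force'])
c=snap('scene'); u,v=w2px(c,s['position']).astype(int)
print(u,v);cv2.imwrite('pics/b.png',cv2.resize(c['color'][v-60:v+100,u-90:u+110],None,fx=3,fy=3,interpolation=cv2.INTER_CUBIC))
E
```

```text
[ 0.58826013 -0.21494991  0.08678604] [0.36601325 3.42681546 6.36606256]
270 254
```

View pics/b.png

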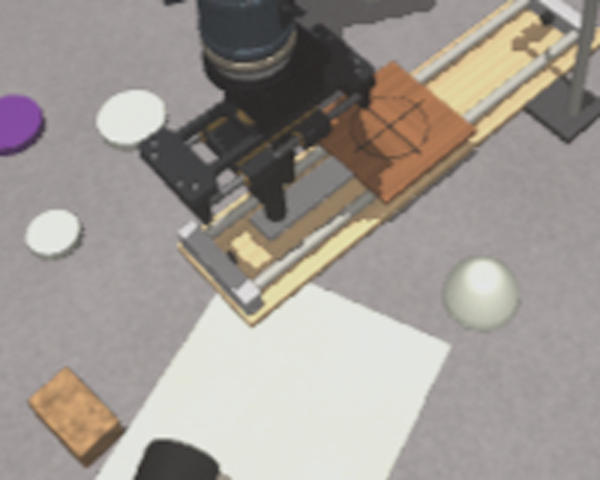

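The handle is pinched, and about 2 cm of travel is left to the stop bumper at crop (232,258).

Call:
{"method": "jog_arm", "body": {"delta_pos": [[-0.03,-0.4,0],[-0.05,-0.8,0],[-0.08,-1.2,0],[-0.1,-1.5,0]], "turn": [0,0,0,0], "grip": [0.9,0.9,0.9,0.9]}}

```text
time_s: 5.12
position: [0.5872, -0.23, 0.0868]
tcp_rot: [[0.997, -0.071, 0.002], [-0.071, -0.997, -0.0], [0.002, 0.0, -1.0]]
force: [0.3, 3.3, 6.7]
opening: 0.222
grasp_force: 30.0
```

Call:
{"method": "jog_arm", "body": {"delta_pos": [[-0.02,-0.3,0],[-0.04,-0.6,0]], "turn": [0,0], "grip": [0.9,0.9]}}

```text
time_s: 5.38
position: [0.5869, -0.2359, 0.0868]
tcp_rot: [[0.997, -0.071, 0.002], [-0.071, -0.997, -0.0], [0.002, 0.0, -1.0]]
force: [0.7, 3.4, 7.1]
opening: 0.218
grasp_force: 30.0
```

Call:
{"method": "jog_arm", "body": {"delta_pos": [[-0.02,-0.3,0],[-0.03,-0.5,0]], "turn": [0,0], "grip": [0.9,0.9]}}

```text
time_s: 5.62
position: [0.5865, -0.241, 0.0868]
tcp_rot: [[0.997, -0.071, 0.002], [-0.071, -0.997, -0.0], [0.002, 0.0, -1.0]]
force: [-0.4, 3.1, 5.7]
opening: 0.22
grasp_force: 30.0
```

Call:
{"method": "jog_arm", "body": {"delta_pos": [[-0.02,-0.3,0],[-0.03,-0.5,0]], "turn": [0,0], "grip": [0.9,0.9]}}

```text
time_s: 5.88
position: [0.5862, -0.246, 0.0868]
tcp_rot: [[0.997, -0.071, 0.002], [-0.071, -0.997, -0.0], [0.002, 0.0, -1.0]]
force: [0.6, 1.9, 6.8]
opening: 0.217
grasp_force: 30.0
```

Call:
{"method": "jog_arm", "body": {"delta_pos": [[-0.02,-0.3,0],[-0.03,-0.5,0]], "turn": [0,0], "grip": [0.9,0.9]}}

```text
time_s: 6.12
position: [0.5859, -0.2496, 0.0868]
tcp_rot: [[0.997, -0.072, 0.002], [-0.072, -0.997, 0.002], [0.002, -0.002, -1.0]]
force: [1.8, 9.6, 6.3]
opening: 0.221
grasp_force: 30.0
```

Call:
{"method": "jog_arm", "body": {"delta_pos": [[-0.02,-0.3,0],[-0.02,-0.3,0]], "turn": [0,0], "grip": [0.9,0.9]}}

```text
time_s: 6.38
position: [0.5858, -0.2496, 0.0867]
tcp_rot: [[0.997, -0.072, 0.001], [-0.072, -0.997, 0.007], [0.001, -0.007, -1.0]]
force: [3.5, 13.2, 8.4]
opening: 0.223
grasp_force: 30.0
```

Call:
{"method": "jog_arm", "body": {"delta_pos": [[0,0.4,0],[0,0.4,0],[0,0.4,0],[0,0.4,0],[0,0.4,0],[0,0.4,0],[0,0.4,0],[0,0.4,0],[0,0.4,0],[0,0.4,0],[0,0.4,0],[0,0.4,0]], "turn": [0,0,10,20,30,40,50,60,70,80,90,90], "grip": [0.2,0.2,0.2,0.2,0.2,0.2,0.2,0.2,0.2,0.2,0.3,0.5]}}

```text
time_s: 7.88
position: [0.5847, -0.2507, 0.0852]
tcp_rot: [[0.073, 0.997, -0.0], [0.997, -0.073, -0.001], [-0.001, -0.0, -1.0]]
force: [0.2, -0.4, 0.6]
opening: 0.665
grasp_force: 0.0
```

Call:
{"method": "jog_arm", "body": {"delta_pos": [[0,0,0],[0,0,0],[0,0,0],[0,0,0],[0,0,0]], "turn": [0,0,0,0,0], "grip": [0.9,0.9,0.9,0.9,0.9]}}

```text
time_s: 8.5
position: [0.5864, -0.2499, 0.0856]
tcp_rot: [[0.071, 0.997, 0.003], [0.997, -0.071, -0.001], [-0.0, 0.003, -1.0]]
force: [4.2, 0.5, -3.0]
opening: 0.221
grasp_force: 30.0
```

```bash
python3 - <<'E'
from h import *
s=read_state(); print(s['position'],s['force'],s['opening'],s['tcp_rot'][:,1])
E
```

```text
[ 0.58639912 -0.24994097  0.08560534] [ 4.21852449  0.53122035 -2.97394838] 0.2211757380112282 [ 0.99746354 -0.0711175   0.00296444]
```

Call:
{"method": "jog_arm", "body": {"delta_pos": [[0,0,0],[0,0,0],[0,0,5],[-2,0.3,6.5],[-8,1,7],[-14,1.8,5],[-19,2.4,3],[-20.4,2.6,0],[-20.4,2.6,0],[-20.4,2.6,0]], "turn": [0,0,0,0,0,0,0,0,0,0], "grip": [0.3,0,0,0,0,0,0,0,0,0]}}

```text
time_s: 9.75
position: [0.3822, -0.2249, 0.0862]
tcp_rot: [[0.071, 0.997, 0.001], [0.997, -0.071, -0.002], [-0.001, 0.002, -1.0]]
force: [0.9, -1.2, 0.5]
opening: 0.995
grasp_force: 0.0
```

```bash
python3 - <<'E'
from h import *
s=read_state(); print(s['time_s'],s['position'],s['force'],s['joint_positions'].round(0))
for n in('top','scene'):
    c=snap(n); print(n,plate(c))
u,v=w2px(c,s['position']).astype(int)
cv2.imwrite('pics/c.png',cv2.resize(c['color'][v-60:v+90,u-90:u+110],None,fx=3,fy=3,interpolation=cv2.INTER_CUBIC))
E
```

```text
9.75 [ 0.38220513 -0.22488888  0.08622393] [ 0.89547522 -1.18179291  0.47475873] [-45.  31. 115.  -0.  34. -41.]
top ((0.6035969853401184, -0.10669993609189987), (0.1179257482290268, 0.10327935963869095), 86.66487884521484)
scene ((0.5989106893539429, -0.11272445321083069), (0.11869171261787415, 0.1177932620048523), 86.19847106933594)
```

View pics/c.png

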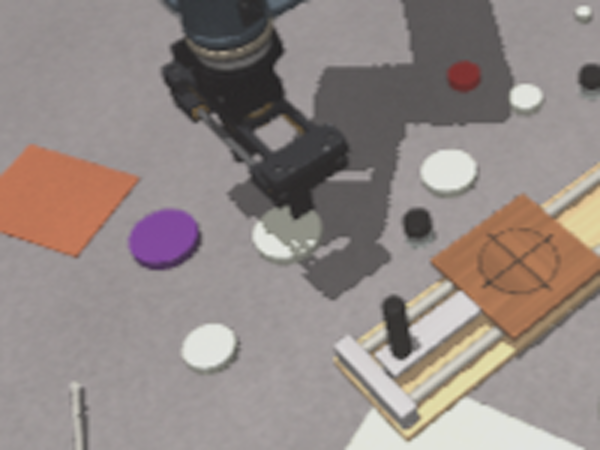

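Call:
{"method": "jog_arm", "body": {"delta_pos": [[-0.1,0,-4],[-0.1,0,-7],[-0.1,0,-8.2],[-0.1,0,-8.2],[-0.1,0,-8.2],[-0.1,0,-8.2],[-0.1,0,-8.2],[-0.1,0,-8.2]], "turn": [0,0,0,0,0,0,0,0], "grip": [0,0,0,0,0.5,0.5,0.5,0.5]}}

```text
time_s: 10.85
position: [0.3806, -0.2243, 0.0043]
tcp_rot: [[0.071, 0.997, 0.002], [0.997, -0.071, -0.002], [-0.001, 0.002, -1.0]]
force: [0.6, 0.2, 6.0]
opening: 0.771
grasp_force: 30.0
```

Call:
{"method": "jog_arm", "body": {"delta_pos": [[0,0,0],[0,0,0],[0,0,0],[0,0,0],[0,0,0],[0,0,0],[0,0,0],[0,0,0],[0,0,0],[0,0,0],[0,0,0],[0,0,0]], "turn": [0,0,-10,-20,-30,-40,-50,-60,-70,-80,-90,-90], "grip": [0,0,0,0,0,0,0,0,0,0,0,0.5]}}

```text
time_s: 12.35
position: [0.3798, -0.2237, 0.0034]
tcp_rot: [[0.998, -0.069, -0.0], [-0.069, -0.998, 0.0], [-0.0, -0.0, -1.0]]
force: [-0.8, 0.0, 0.0]
opening: 0.951
grasp_force: 0.0
```

Call:
{"method": "jog_arm", "body": {"delta_pos": [[0,0,0],[0,0,0],[0,0,0],[0,0,0]], "turn": [0,0,0,0], "grip": [0.5,0.5,0.5,0.5]}}

```text
time_s: 12.85
position: [0.38, -0.2238, 0.0035]
tcp_rot: [[0.998, -0.07, -0.0], [-0.07, -0.998, 0.0], [-0.0, -0.0, -1.0]]
force: [-0.2, 0.4, -0.9]
opening: 0.776
grasp_force: 30.0
```

Call:
{"method": "jog_arm", "body": {"delta_pos": [[0,0,2],[0,0,5],[1,0.5,8],[4,2.1,9.5],[7.5,4,10],[11,5.8,10],[14.5,7.6,10],[18,9.5,10],[20.5,10.8,9],[21.6,11.4,7],[21.6,11.4,7],[21.6,11.4,7]], "turn": [0,0,0,0,0,0,0,0,0,0,0,0], "grip": [0.5,0.5,0.5,0.5,0.5,0.5,0.5,0.5,0.5,0.5,0.5,0.5]}}

```text
time_s: 14.35
position: [0.5952, -0.1099, 0.0736]
tcp_rot: [[0.997, -0.071, -0.001], [-0.071, -0.997, 0.0], [-0.001, -0.0, -1.0]]
force: [-0.5, -0.5, -0.2]
opening: 0.77
grasp_force: 30.0
```

```bash
python3 - <<'E'
from h import *
s=read_state(); print(s['time_s'],s['position'],s['force'],s['opening'],s['joint_positions'].round(0))
E
```

```text
14.35 [ 0.59522729 -0.10993648  0.07364122] [-0.48814142 -0.48451088 -0.20812066] 0.770283220198414 [-21.  40.  92.  -0.  48.  73.]
```

Call:
{"method": "jog_arm", "body": {"delta_pos": [[0.1,0,-1],[0.1,0,-2],[0.1,0,-2.3],[0.1,0,-2.5],[0.1,0,-2.6],[0.1,0,-2.6]], "turn": [0,0,0,0,0,0], "grip": [0.5,0.5,0.5,0.5,0.5,0.5]}}

```text
time_s: 15.1
position: [0.5971, -0.1099, 0.0477]
tcp_rot: [[0.997, -0.071, 0.0], [-0.071, -0.997, -0.0], [0.0, 0.0, -1.0]]
force: [-0.1, -1.2, -0.8]
opening: 0.774
grasp_force: 30.0
```

Call:
{"method": "jog_arm", "body": {"delta_pos": [[0,0,0],[0,0,0],[0,0,2],[0,0,6],[-4,1.3,8],[-8,2.6,8],[-12,4,7],[-15,5,5],[-15.6,5.2,3],[-15.6,5.2,3]], "turn": [0,0,0,0,0,0,0,0,0,0], "grip": [0,0,0,0,0,0,0,0,0,0]}}

```text
time_s: 16.35
position: [0.4398, -0.0573, 0.077]
tcp_rot: [[0.997, -0.071, -0.003], [-0.071, -0.997, 0.001], [-0.003, -0.001, -1.0]]
force: [-0.6, -0.1, 0.4]
opening: 0.998
grasp_force: 0.0
```

```bash
cat >> h.py <<'E'
def check(spots,z0=0.):
    "spots: {D:(x,y)} nominal; prints nearest blob fit per camera"
    for n in('top','scene'):
        c=snap(n); B=blobs(c)
        for D,p in spots.items():
            q=w2px(c,[*p,z0+.007]); ctr,A=min(B,key=lambda b:np.hypot(*(b[0]-q)))
            print(n,D,fitdisc(c,ctr,D/2000,z0,z0+.014).round(4),'area ratio',round(A/hull(c,p,D/2000,z0,z0+.014)[1],2))
    return c
E
python3 - <<'E'
from h import *
s=read_state(); print(s['time_s'],s['position'],s['force'],s['opening'],s['joint_positions'].round(0))
check({68:(.596,-.11)},.044); c=check({58:(.441,-.058),48:(.4345,-.357),38:(.4255,.0755),28:(.5167,.341),18:(.377,.228)})
print(plate(c))
cv2.imwrite('pics/d.png',cv2.resize(c['color'][140:300,180:400],None,fx=3.5,fy=3.5,interpolation=cv2.INTER_CUBIC))
E
```

```text
16.35 [ 0.43980899 -0.05734444  0.07697554] [-0.55815373 -0.05756951  0.44075082] 0.9981738804349672 [-22.  32. 115.   0.  33.  72.]
top 68 [ 0.5984 -0.1083] area ratio 0.79
scene 68 [ 0.5947 -0.1092] area ratio 0.74
top 58 [ 0.5023 -0.0901] area ratio 0.46
top 48 [ 0.438  -0.3577] area ratio 0.82
top 38 [0.5377 0.0334] area ratio 1.17
top 28 [0.6915 0.3345] area ratio 2.52
top 18 [0.2522 0.1119] area ratio 11.17
scene 58 [ 0.4307 -0.0593] area ratio 0.59
scene 48 [ 0.4326 -0.3568] area ratio 0.75
scene 38 [0.4225 0.0925] area ratio 1.09
scene 28 [0.5159 0.3422] area ratio 0.53
scene 18 [0.4226 0.0925] area ratio 4.19
((0.598656177520752, -0.11286874115467072), (0.11817566305398941, 0.1173289492726326), 86.2110595703125)
```

View pics/d.png

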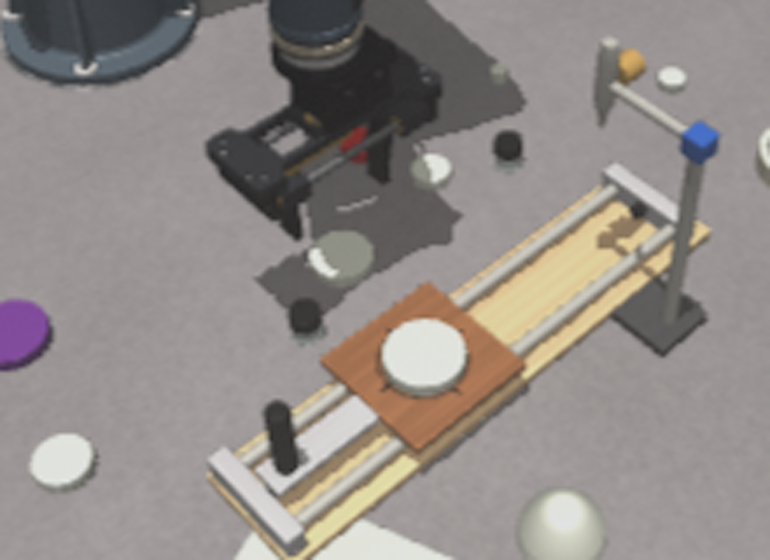

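```bash
python3 - <<'E'
from h import *
c=snap('scene'); q=w2px(c,[.38220513,-.22488888,.08622393]).astype(int)
print('cross',px2w(c,q[0]-90+519.5/3,q[1]-60+261/3,.044), 'disc top',px2w(c,180+424/3.5,140+351/3.5,.058))
print('expect px in c.png',(w2px(c,[.5966,-.1099,.044])-(q-[90,60]))*3)
im=cv2.imread('pics/c.png'); cv2.imwrite('pics/e1.png',0*im)
g=cv2.cvtColor(im,cv2.COLOR_BGR2GRAY)[225:300,475:565].astype(float)
hsv=g; m=(g<np.median(g)-25); v,u=np.nonzero(m); k=cv2.fitEllipse(np.array(cv2.convexHull(np.c_[u,v].astype(np.int32)))); print('circle ellipse',k[0][0]+475,k[0][1]+225,k)
E
```

```text
cross [ 0.59993007 -0.11117681  0.044     ] disc top [ 0.60068163 -0.11155705  0.058     ]
expect px in c.png [517.91158244 258.2515542 ]
circle ellipse 530.2734718322754 265.64684677124023 ((55.27347183227539, 40.646846771240234), (70.75159454345703, 113.43302154541016), 101.6947250366211)
```

Call:
{"method": "jog_arm", "body": {"delta_pos": [[0.1,-0.1,-4],[0.1,-0.1,-6],[0.1,-0.1,-7.3],[0.1,-0.1,-7.3],[0.1,-0.1,-7.3],[0.1,-0.1,-7.3],[0.1,-0.1,-7.3],[0.1,-0.1,-7.3],[0.1,-0.1,-7.3]], "turn": [0,0,0,0,0,0,0,0,0], "grip": [0,0,0,0,0.5,0.5,0.5,0.5,0.5]}}

```text
time_s: 17.73
position: [0.4422, -0.0589, 0.0049]
tcp_rot: [[0.997, -0.071, 0.001], [-0.071, -0.997, -0.0], [0.001, 0.0, -1.0]]
force: [0.3, -0.0, 4.6]
opening: 0.652
grasp_force: 30.0
```

Call:
{"method": "jog_arm", "body": {"delta_pos": [[0,0,0],[0,0,0],[0,0,0],[0,0,0],[0,0,0],[0,0,0],[0,0,0],[0,0,0],[0,0,0],[0,0,0],[0,0,0],[0,0,0]], "turn": [0,0,10,20,30,40,50,60,70,80,90,90], "grip": [0,0,0,0,0,0,0,0,0,0,0,0.5]}}

```text
time_s: 19.23
position: [0.4418, -0.0588, 0.0044]
tcp_rot: [[0.073, 0.997, -0.0], [0.997, -0.073, 0.0], [0.0, -0.001, -1.0]]
force: [-0.4, 0.7, 0.3]
opening: 0.95
grasp_force: 0.0
```

Call:
{"method": "jog_arm", "body": {"delta_pos": [[0,0,0],[0,0,0],[0,0,0],[0,0,0],[0,0,0]], "turn": [0,0,0,0,0], "grip": [0.5,0.5,0.5,0.5,0.5]}}

```text
time_s: 19.85
position: [0.4419, -0.0588, 0.0045]
tcp_rot: [[0.071, 0.997, -0.0], [0.997, -0.071, 0.0], [0.0, -0.0, -1.0]]
force: [0.5, 0.3, -0.4]
opening: 0.655
grasp_force: 30.0
```

Call:
{"method": "jog_arm", "body": {"delta_pos": [[0,0,2],[0,0,5],[1,-0.3,8],[4,-1.3,9.5],[7.5,-2.5,10],[11,-3.6,10],[13.8,-4.6,10],[15.5,-5.1,9],[15.5,-5.1,7.5],[15.5,-5.1,6.5],[15.5,-5.1,6.0],[15.5,-5.1,5.8]], "turn": [0,0,0,0,0,0,0,0,0,0,0,0], "grip": [0.5,0.5,0.5,0.5,0.5,0.5,0.5,0.5,0.5,0.5,0.5,0.5]}}

```text
time_s: 21.35
position: [0.5954, -0.1092, 0.0625]
tcp_rot: [[0.071, 0.997, -0.003], [0.998, -0.071, 0.001], [0.001, -0.003, -1.0]]
force: [-3.8, 0.3, 8.7]
opening: 0.653
grasp_force: 30.0
```

Call:
{"method": "jog_arm", "body": {"delta_pos": [[0,0,0],[0,0,0],[0,0,0]], "turn": [0,0,0], "grip": [0.5,0.5,0.5]}}

```text
time_s: 21.72
position: [0.5972, -0.1099, 0.0627]
tcp_rot: [[0.071, 0.997, 0.001], [0.997, -0.071, -0.0], [-0.0, 0.001, -1.0]]
force: [-0.3, 0.7, -0.9]
opening: 0.657
grasp_force: 30.0
```

Call:
{"method": "jog_arm", "body": {"delta_pos": [[0,0,0],[0,0,0],[0,0,2],[0,0,6],[-1,-2,9],[-4,-6.5,9],[-7.5,-11.5,9],[-11,-16.7,8],[-14.5,-22,5],[-16.2,-24.7,3],[-16.2,-24.7,2],[-16.2,-24.7,2]], "turn": [0,0,0,0,0,0,0,0,0,0,0,0], "grip": [0,0,0,0,0,0,0,0,0,0,0,0]}}

```text
time_s: 23.22
position: [0.4346, -0.3559, 0.0819]
tcp_rot: [[0.071, 0.997, -0.001], [0.997, -0.071, 0.002], [0.002, -0.001, -1.0]]
force: [-0.2, -0.2, -0.0]
opening: 1.0
grasp_force: 0.0
```

```bash
python3 - <<'E'
from h import *
s=read_state(); print(s['time_s'],s['position'],s['force'],s['joint_positions'].round(0))
for n in('top','scene'):
    c=snap(n); 
    for p,r,z in(((.5968,-.11),.034,.058),((.5968,-.11),.029,.072)): print(n,w2px(c,[*p,z]).round(1))
    q=w2px(c,[.5968,-.11,.05]).astype(int)
    if n=='scene': b=c
    cr=cv2.resize(c['color'][q[1]-30:q[1]+30,q[0]-40:q[0]+40],None,fx=6,fy=6,interpolation=cv2.INTER_CUBIC)
    cv2.imwrite(f'pics/f_{n}.png',cr)
a=[cv2.imread(f'pics/f_{n}.png') for n in('top','scene')]
cv2.imwrite('pics/f.png',cv2.resize(np.hstack(a),(800,300)))
E
```

```text
23.225 [ 0.43463638 -0.35594485  0.08185721] [-0.22373694 -0.15440318 -0.0014635 ] [-51.  37.  98.   0.  45. -47.]
top [346.  193.6]
top [346.4 192.6]
scene [300.5 239.2]
scene [300.4 236.2]
```

View pics/f.png

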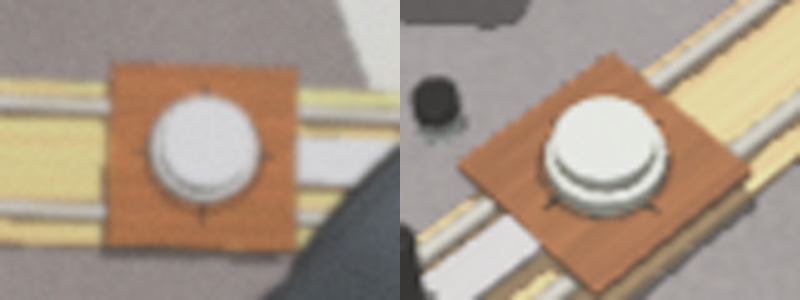

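Two discs are nested concentrically and the cross arms show evenly on all sides. Next is disc 48.

Call:
{"method": "jog_arm", "body": {"delta_pos": [[0,0,-4],[0,0,-6.5],[0,0,-7.8],[0,0,-7.8],[0,0,-7.8],[0,0,-7.8],[0,0,-7.8],[0,0,-7.8],[0,0,-7.8],[0,0,-7.8]], "turn": [0,0,0,0,0,0,0,0,0,0], "grip": [0.1,0.1,0.1,0.1,0.6,0.6,0.6,0.6,0.6,0.6]}}

```text
time_s: 24.58
position: [0.4351, -0.3571, 0.0049]
tcp_rot: [[0.071, 0.997, 0.0], [0.997, -0.071, -0.001], [-0.0, 0.0, -1.0]]
force: [-0.1, 0.6, 5.0]
opening: 0.539
grasp_force: 30.0
```

Call:
{"method": "jog_arm", "body": {"delta_pos": [[0,0,0],[0,0,0],[0,0,0],[0,0,0],[0,0,0],[0,0,0],[0,0,0],[0,0,0],[0,0,0],[0,0,0],[0,0,0],[0,0,0]], "turn": [0,0,-10,-20,-30,-40,-50,-60,-70,-80,-90,-90], "grip": [0.1,0.1,0.1,0.1,0.1,0.1,0.1,0.1,0.1,0.1,0.1,0.6]}}

```text
time_s: 26.08
position: [0.4348, -0.3567, 0.0042]
tcp_rot: [[0.998, -0.069, -0.0], [-0.069, -0.998, 0.001], [-0.0, -0.0, -1.0]]
force: [-0.6, -1.1, -1.1]
opening: 0.848
grasp_force: 0.0
```

Call:
{"method": "jog_arm", "body": {"delta_pos": [[0,0,0],[0,0,0],[0,0,0],[0,0,0],[0,0,0]], "turn": [0,0,0,0,0], "grip": [0.6,0.6,0.6,0.6,0.6]}}

```text
time_s: 26.7
position: [0.4349, -0.3568, 0.0045]
tcp_rot: [[0.998, -0.071, -0.0], [-0.071, -0.998, 0.0], [-0.0, -0.0, -1.0]]
force: [0.5, 0.2, -0.1]
opening: 0.54
grasp_force: 30.0
```

Call:
{"method": "jog_arm", "body": {"delta_pos": [[0,0,3],[0,0,8],[1,1.5,12],[4,6.1,13],[7,10.7,13],[10,15.2,13],[13,19.8,13],[15.4,23.5,12],[16.2,24.7,10],[16.2,24.7,8.2],[16.2,24.7,8],[16.2,24.7,8]], "turn": [0,0,0,0,0,0,0,0,0,0,0,0], "grip": [0.6,0.6,0.6,0.6,0.6,0.6,0.6,0.6,0.6,0.6,0.6,0.6]}}

```text
time_s: 28.2
position: [0.5963, -0.1113, 0.0842]
tcp_rot: [[0.997, -0.073, -0.001], [-0.073, -0.997, 0.0], [-0.001, -0.0, -1.0]]
force: [0.3, 0.1, -0.4]
opening: 0.539
grasp_force: 30.0
```

Call:
{"method": "jog_arm", "body": {"delta_pos": [[0,0,0],[0,0,-0.4],[0,0,-0.7],[0,0,-0.8],[0,0,-0.8],[0,0,-0.8]], "turn": [0,0,0,0,0,0], "grip": [0.6,0.6,0.6,0.6,0.6,0.6]}}

```text
time_s: 28.95
position: [0.5971, -0.1098, 0.0766]
tcp_rot: [[0.998, -0.071, 0.0], [-0.071, -0.998, -0.0], [0.0, -0.0, -1.0]]
force: [-0.9, 0.0, -0.6]
opening: 0.544
grasp_force: 30.0
```

Call:
{"method": "jog_arm", "body": {"delta_pos": [[0,0,0],[0,0,0],[0,0,2],[0,0,6],[-2,2.2,8],[-6,6.5,8],[-10,10.9,7],[-14,15.2,4],[-17.1,18.6,1],[-17.1,18.6,0],[-17.1,18.6,0]], "turn": [0,0,0,0,0,0,0,0,0,0,0], "grip": [0.2,0.2,0.2,0.2,0.2,0.2,0.2,0.2,0.2,0.2,0.2]}}

```text
time_s: 30.32
position: [0.427, 0.0761, 0.0763]
tcp_rot: [[0.998, -0.07, 0.001], [-0.07, -0.998, -0.0], [0.001, 0.0, -1.0]]
force: [1.1, -0.8, -0.0]
opening: 0.801
grasp_force: 0.0
```

```bash
python3 - <<'E'
from h import *
s=read_state(); print(s['time_s'],s['position'],s['force'],s['joint_positions'].round(0))
t=snap('top');c=snap('scene')
print([w2px(c,[*p,.014]).round(0) for p in((.4255,.0755),(.5167,.341),(.377,.228))])
a=cv2.resize(c['color'][140:270,230:400],(785,600),interpolation=cv2.INTER_CUBIC); cv2.imwrite('pics/g.png',a)
E
```

```text
30.325 [0.42704782 0.07605849 0.07630886] [ 1.14488752 -0.75889112 -0.03493525] [ -5.  32. 116.  -0.  32.  89.]
[array([303., 186.]), array([372., 160.]), array([322., 158.])]
```

View pics/g.png

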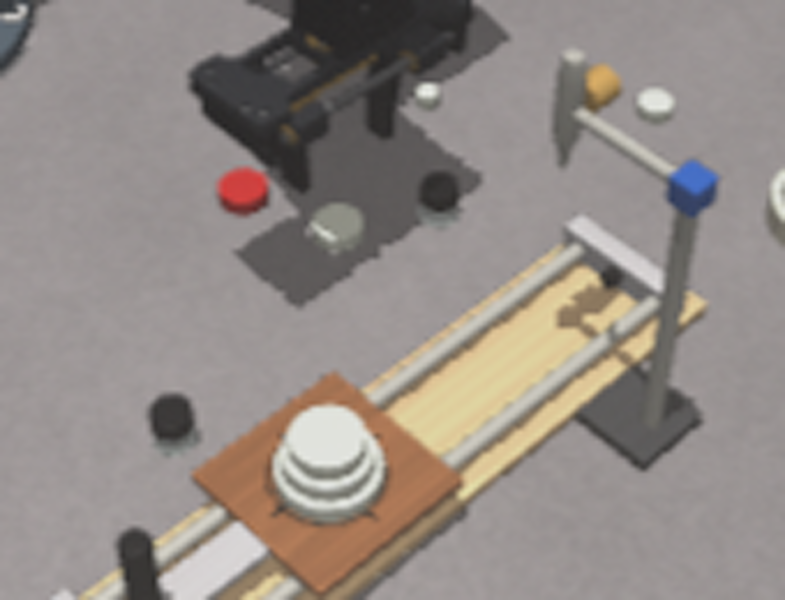

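Call:
{"method": "jog_arm", "body": {"delta_pos": [[0,0,-4],[0,0,-6],[0,0,-7.2],[0,0,-7.2],[0,0,-7.2],[0,0,-7.2],[0,0,-7.2],[0,0,-7.2],[0,0,-7.2]], "turn": [0,0,0,0,0,0,0,0,0], "grip": [0.3,0.3,0.3,0.3,0.7,0.7,0.7,0.7,0.7]}}

```text
time_s: 31.55
position: [0.4264, 0.0761, 0.005]
tcp_rot: [[0.997, -0.071, 0.001], [-0.071, -0.997, -0.0], [0.001, 0.0, -1.0]]
force: [-0.5, -0.4, 6.2]
opening: 0.426
grasp_force: 30.0
```

Call:
{"method": "jog_arm", "body": {"delta_pos": [[0,0,0],[0,0,0],[0,0,0],[0,0,0],[0,0,0],[0,0,0],[0,0,0],[0,0,0],[0,0,0],[0,0,0],[0,0,0],[0,0,0]], "turn": [0,0,10,20,30,40,50,60,70,80,90,90], "grip": [0.3,0.3,0.3,0.3,0.3,0.3,0.3,0.3,0.3,0.3,0.3,0.7]}}

```text
time_s: 33.05
position: [0.4258, 0.0762, 0.0044]
tcp_rot: [[0.073, 0.997, -0.001], [0.997, -0.073, 0.0], [0.0, -0.001, -1.0]]
force: [0.1, 0.5, 0.1]
opening: 0.648
grasp_force: 0.0
```

Call:
{"method": "jog_arm", "body": {"delta_pos": [[0,0,0],[0,0,0],[0,0,0],[0,0,0],[0,0,0]], "turn": [0,0,0,0,0], "grip": [0.7,0.7,0.7,0.7,0.7]}}

```text
time_s: 33.67
position: [0.426, 0.0762, 0.0046]
tcp_rot: [[0.071, 0.997, -0.0], [0.997, -0.071, 0.0], [0.0, -0.0, -1.0]]
force: [-0.5, 0.2, 0.6]
opening: 0.429
grasp_force: 30.0
```

Call:
{"method": "jog_arm", "body": {"delta_pos": [[0,0,3],[0,0,8],[1.5,-1.6,12],[5,-5.4,13],[8.5,-9.2,13],[12,-13,13],[15,-16.3,13],[17.1,-18.6,12],[17.1,-18.6,10.4],[17.1,-18.6,9.6],[17.1,-18.6,9.4],[17.1,-18.6,9.4]], "turn": [0,0,0,0,0,0,0,0,0,0,0,0], "grip": [0.7,0.7,0.7,0.7,0.7,0.7,0.7,0.7,0.7,0.7,0.7,0.7]}}

```text
time_s: 35.17
position: [0.5964, -0.1088, 0.0986]
tcp_rot: [[0.07, 0.998, -0.001], [0.998, -0.07, 0.0], [0.0, -0.001, -1.0]]
force: [0.3, 0.3, -0.4]
opening: 0.425
grasp_force: 30.0
```

Call:
{"method": "jog_arm", "body": {"delta_pos": [[0,0,0],[0,0,0],[0,0,-0.4],[0,0,-0.7],[0,0,-0.8],[0,0,-0.8],[0,0,-0.8]], "turn": [0,0,0,0,0,0,0], "grip": [0.7,0.7,0.7,0.7,0.7,0.7,0.7]}}

```text
time_s: 36.05
position: [0.5968, -0.1098, 0.0905]
tcp_rot: [[0.071, 0.997, -0.0], [0.997, -0.071, 0.0], [0.0, -0.0, -1.0]]
force: [-0.8, 0.2, 1.5]
opening: 0.42
grasp_force: 30.0
```

Call:
{"method": "jog_arm", "body": {"delta_pos": [[0,0,0],[0,0,0],[0,0,3],[-3,0,7],[-9,2,9],[-14,5,9],[-17,10,9],[-17,15.5,9],[-17,21,9],[-17,26.5,9],[-16,32,7],[-14,37,4]], "turn": [0,0,0,0,0,0,0,0,0,0,0,0], "grip": [0.4,0.4,0.4,0.4,0.4,0.4,0.4,0.4,0.4,0.4,0.4,0.4]}}

```text
time_s: 37.55
position: [0.4576, 0.2626, 0.131]
tcp_rot: [[0.07, 0.998, 0.003], [0.998, -0.07, 0.001], [0.001, 0.003, -1.0]]
force: [1.5, -0.9, 0.2]
opening: 0.598
grasp_force: 0.0
```

Call:
{"method": "jog_arm", "body": {"delta_pos": [[3,4,-3],[6,8.1,-5],[6,8.1,-5],[6,8.1,-5]], "turn": [0,0,0,0], "grip": [0.3,0.3,0.3,0.3]}}

```text
time_s: 38.05
position: [0.5161, 0.3407, 0.0802]
tcp_rot: [[0.07, 0.998, -0.002], [0.998, -0.07, -0.001], [-0.001, -0.002, -1.0]]
force: [0.1, -0.5, -0.2]
opening: 0.696
grasp_force: 0.0
```

```bash
python3 - <<'E'
from h import *
s=read_state(); print(s['time_s'],s['position'],s['force'],s['joint_positions'].round(0),s['opening'])
t=snap('top');c=snap('scene')
print([w2px(c,[*p,.014]).round(0) for p in((.5167,.341),(.377,.228))])
a=cv2.resize(c['color'][110:260,270:440],(680,600),interpolation=cv2.INTER_CUBIC); cv2.imwrite('pics/i.png',a)
E
```

```text
38.05 [0.51607079 0.34066492 0.08021266] [ 0.12513492 -0.53911071 -0.20873504] [23. 40. 89. -0. 51. 27.] 0.6963027887587011
[array([372., 160.]), array([322., 158.])]
```

View pics/i.png

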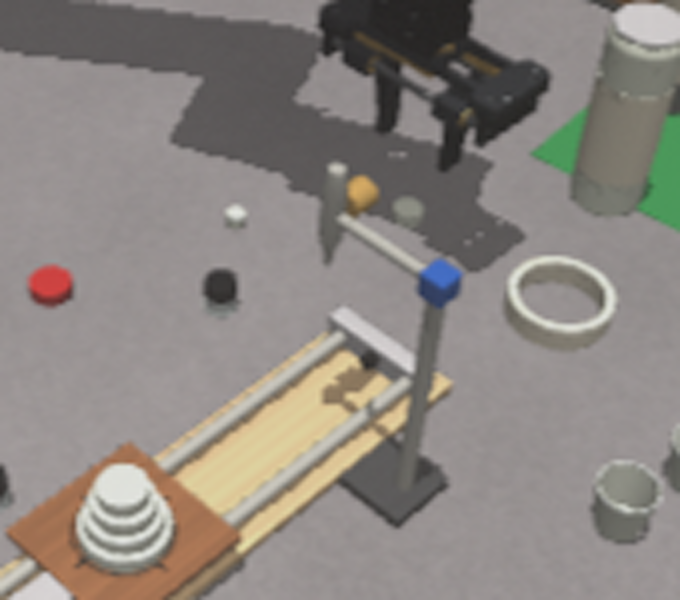

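The 28 disc sits under the gripper at crop (408,210). The 18 disc at crop (236,215) has been knocked a little, so I'll re-measure it before picking it.

Call:
{"method": "jog_arm", "body": {"delta_pos": [[0,0,-4],[0,0,-6.5],[0,0,-7.6],[0,0,-7.6],[0,0,-7.6],[0,0,-7.6],[0,0,-7.6],[0,0,-7.6],[0,0,-7.6]], "turn": [0,0,0,0,0,0,0,0,0], "grip": [0.3,0.3,0.3,0.4,0.8,0.8,0.8,0.8,0.8]}}

```text
time_s: 39.28
position: [0.5174, 0.3414, 0.0052]
tcp_rot: [[0.071, 0.998, 0.001], [0.998, -0.071, 0.0], [0.0, 0.001, -1.0]]
force: [-0.6, 0.0, 4.5]
opening: 0.309
grasp_force: 30.0
```

Call:
{"method": "jog_arm", "body": {"delta_pos": [[0,0,0],[0,0,0],[0,0,0],[0,0,0],[0,0,0],[0,0,0],[0,0,0],[0,0,0],[0,0,0],[0,0,0],[0,0,0],[0,0,0]], "turn": [0,0,-10,-20,-30,-40,-50,-60,-70,-80,-90,-90], "grip": [0.4,0.4,0.4,0.4,0.4,0.4,0.4,0.4,0.4,0.4,0.4,0.8]}}

```text
time_s: 40.78
position: [0.5167, 0.341, 0.0041]
tcp_rot: [[0.998, -0.069, -0.001], [-0.069, -0.998, -0.0], [-0.001, 0.0, -1.0]]
force: [-0.5, 0.6, 1.0]
opening: 0.551
grasp_force: 0.0
```

Call:
{"method": "jog_arm", "body": {"delta_pos": [[0,0,0],[0,0,0],[0,0,0],[0,0,0],[0,0,0]], "turn": [0,0,0,0,0], "grip": [0.8,0.8,0.8,0.8,0.8]}}

```text
time_s: 41.4
position: [0.517, 0.3412, 0.0046]
tcp_rot: [[0.998, -0.071, 0.0], [-0.071, -0.998, 0.0], [0.0, -0.0, -1.0]]
force: [0.4, 0.1, -0.2]
opening: 0.309
grasp_force: 30.0
```

Call:
{"method": "jog_arm", "body": {"delta_pos": [[0,0,4],[-1,-1,9],[-4,-5,14],[-7,-10,16],[-9,-15.5,16],[-9,-21.5,16],[-9,-27.5,16],[-9,-33,16],[-5,-37.5,16],[0,-41.5,15.5],[5,-44,14],[8,-45.1,13]], "turn": [0,0,0,0,0,0,0,0,0,0,0,0], "grip": [0.8,0.8,0.8,0.8,0.8,0.8,0.8,0.8,0.8,0.8,0.8,0.8]}}

```text
time_s: 42.9
position: [0.5996, -0.1122, 0.1341]
tcp_rot: [[0.997, -0.073, 0.002], [-0.073, -0.997, -0.001], [0.002, 0.001, -1.0]]
force: [-1.2, 0.2, -0.5]
opening: 0.305
grasp_force: 30.0
```

Call:
{"method": "jog_arm", "body": {"delta_pos": [[0,0,-1.5],[0,0,-2.2],[0,0,-2.2],[0,0,-2.2],[0,0,-2.6],[0,0,-2.9],[0,0,-3],[0,0,-3],[0,0,-3]], "turn": [0,0,0,0,0,0,0,0,0], "grip": [0.8,0.8,0.8,0.8,0.8,0.8,0.8,0.8,0.8]}}

```text
time_s: 44.02
position: [0.5971, -0.1099, 0.1046]
tcp_rot: [[0.997, -0.071, 0.0], [-0.071, -0.997, -0.0], [0.0, 0.0, -1.0]]
force: [1.4, 0.5, 0.1]
opening: 0.309
grasp_force: 30.0
```

Call:
{"method": "jog_arm", "body": {"delta_pos": [[0,0,0],[0,0,0],[0,0,2],[0,0,6],[-4,0,7],[-10,0,7],[-14,0,7]], "turn": [0,0,0,0,0,0,0], "grip": [0.5,0.5,0.5,0.5,0.5,0.5,0.5]}}

```text
time_s: 44.9
position: [0.4543, -0.1092, 0.1747]
tcp_rot: [[0.998, -0.071, -0.001], [-0.071, -0.998, 0.0], [-0.001, -0.0, -1.0]]
force: [0.7, -0.1, 0.3]
opening: 0.501
grasp_force: 0.0
```

```bash
python3 - <<'E'
from h import *
s=read_state(); print(s['time_s'],s['position'],s['joint_positions'].round(0))
C={n:snap(n) for n in('top','scene')}
for n,c in C.items():
    for ctr,A in blobs(c,amin=4):
        p=fitdisc(c,ctr,.009,0,.014)
        if .3<p[0]<.48 and .12<p[1]<.32: print(n,ctr.round(1),round(A),p.round(4))
q=w2px(c,[.5968,-.11,.08]).astype(int)
a=cv2.resize(c['color'][q[1]-35:q[1]+35,q[0]-40:q[0]+40],None,fx=6,fy=6,interpolation=cv2.INTER_CUBIC)
r=w2px(C['top'],[.39,.2,.08]).astype(int)
b=cv2.resize(C['top']['color'][r[1]-40:r[1]+40,r[0]-25:r[0]+25],(262,420),interpolation=cv2.INTER_CUBIC)
print(r);cv2.imwrite('pics/j.png',np.hstack([a,b]))
E
```

```text
44.9 [ 0.45431716 -0.10917466  0.17472399] [-27.  22. 107.  -0.  51.  67.]
scene [328.6 162.5] 12 [0.4058 0.2308]
[246 262]
```

View pics/j.png

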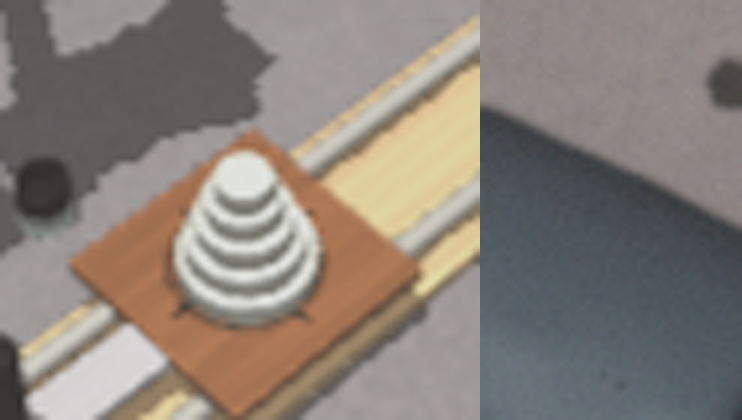

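Call:
{"method": "jog_arm", "body": {"delta_pos": [[-1,5,0],[-2,11,0],[-3,17,-1],[-4,23,-3],[-5,29,-6],[-5,34,-9.5],[-5,34,-9.5],[-5,34,-9.5],[-5,34,-9.5]], "turn": [0,0,0,0,0,0,0,0,0], "grip": [0.4,0.4,0.4,0.4,0.4,0.4,0.4,0.4,0.4]}}

```text
time_s: 46.12
position: [0.4081, 0.2293, 0.0804]
tcp_rot: [[0.997, -0.073, 0.002], [-0.073, -0.997, 0.0], [0.002, -0.0, -1.0]]
force: [-0.2, -0.7, 0.4]
opening: 0.598
grasp_force: 0.0
```

```bash
python3 - <<'E'
from h import *
s=read_state(); print(s['time_s'],s['position'],s['opening'],s['joint_positions'].round(0))
c=snap('scene'); d=w2px(c,[.407,.2305,.007]); print(d, w2px(c,s['position']))
q=d.astype(int)
cv2.imwrite('pics/k.png',cv2.resize(c['color'][q[1]-60:q[1]+30,q[0]-45:q[0]+45],None,fx=6,fy=6,interpolation=cv2.INTER_CUBIC))
E
```

```text
46.125 [0.40806276 0.22926673 0.08036778] 0.5975757415131212 [ 16.  33. 111.  -0.  36. 110.]
[328.7527014 162.6971351] [329.35906349 147.21587358]
```

View pics/k.png

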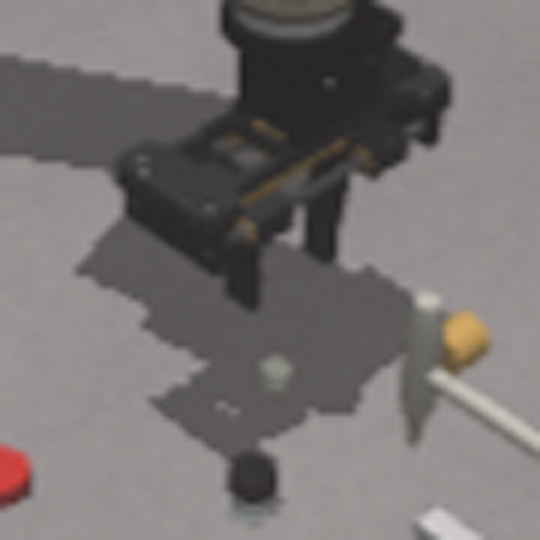

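Call:
{"method": "jog_arm", "body": {"delta_pos": [[0.1,0,-4],[0.1,0,-6.3],[0.1,0,-7.5],[0.1,0,-7.5],[0.1,0,-7.5],[0.1,0,-7.5],[0.1,0,-7.5],[0.1,0,-7.5],[0.1,0,-7.5]], "turn": [0,0,0,0,0,0,0,0,0], "grip": [0.4,0.4,0.4,0.4,0.9,0.9,0.9,0.9,0.9]}}

```text
time_s: 47.3
position: [0.4081, 0.2302, 0.0048]
tcp_rot: [[0.998, -0.071, 0.0], [-0.071, -0.998, 0.0], [0.0, -0.0, -1.0]]
force: [-0.2, 0.2, 2.6]
opening: 0.193
grasp_force: 30.0
```

Call:
{"method": "jog_arm", "body": {"delta_pos": [[0,0,0],[0,0,0],[0,0,0],[0,0,0],[0,0,0],[0,0,0],[0,0,0],[0,0,0],[0,0,0],[0,0,0],[0,0,0],[0,0,0]], "turn": [0,0,10,20,30,40,50,60,70,80,90,90], "grip": [0.5,0.5,0.5,0.5,0.5,0.5,0.5,0.5,0.5,0.5,0.5,0.9]}}

```text
time_s: 48.8
position: [0.4079, 0.2301, 0.0044]
tcp_rot: [[0.073, 0.997, -0.0], [0.997, -0.073, -0.0], [-0.0, -0.0, -1.0]]
force: [0.3, -0.6, 0.5]
opening: 0.451
grasp_force: 0.0
```

Call:
{"method": "jog_arm", "body": {"delta_pos": [[0,0,0],[0,0,0],[0,0,0],[0,0,0],[0,0,0]], "turn": [0,0,0,0,0], "grip": [0.9,0.9,0.9,0.9,0.9]}}

```text
time_s: 49.42
position: [0.408, 0.2302, 0.0046]
tcp_rot: [[0.071, 0.997, -0.0], [0.997, -0.071, 0.0], [0.0, -0.0, -1.0]]
force: [-0.2, 0.0, -1.1]
opening: 0.193
grasp_force: 30.0
```

Call:
{"method": "jog_arm", "body": {"delta_pos": [[0,0,4],[0,-1,9],[0,-4.5,14],[0.5,-9.5,16.5],[1,-15,16.5],[2,-20.5,16.5],[5,-25,16.5],[9.5,-29,16.5],[14,-32,16],[17.5,-33.5,15],[18.9,-34,14],[18.9,-34,13]], "turn": [0,0,0,0,0,0,0,0,0,0,0,0], "grip": [0.9,0.9,0.9,0.9,0.9,0.9,0.9,0.9,0.9,0.9,0.9,0.9]}}

```text
time_s: 50.92
position: [0.5964, -0.1094, 0.1335]
tcp_rot: [[0.071, 0.998, -0.002], [0.998, -0.071, 0.001], [0.0, -0.002, -1.0]]
force: [-0.8, 0.3, -0.1]
opening: 0.191
grasp_force: 30.0
```

Call:
{"method": "jog_arm", "body": {"delta_pos": [[0,0,-0.8],[0,0,-0.8],[0,0,-0.8],[0,0,-0.8],[0,0,-1.2],[0,0,-1.5],[0,0,-1.6],[0,0,-1.6],[0,0,-1.6]], "turn": [0,0,0,0,0,0,0,0,0], "grip": [0.9,0.9,0.9,0.9,0.9,0.9,0.9,0.9,0.9]}}

```text
time_s: 52.05
position: [0.5968, -0.1098, 0.1185]
tcp_rot: [[0.071, 0.997, -0.0], [0.997, -0.071, 0.0], [0.0, -0.0, -1.0]]
force: [-0.0, -0.1, 0.8]
opening: 0.194
grasp_force: 30.0
```

Call:
{"method": "jog_arm", "body": {"delta_pos": [[0,0,0],[0,0,0],[0,0,2],[0,0,6],[-0.2,-3,7],[-0.5,-8,7],[-1,-13.9,7],[-1,-13.9,7]], "turn": [0,0,0,0,-10,-20,-30,-40], "grip": [0.5,0.5,0.5,0.5,0.5,0.5,0.5,0.5]}}

```text
time_s: 53.05
position: [0.587, -0.2539, 0.1886]
tcp_rot: [[0.703, 0.711, 0.002], [0.711, -0.703, -0.003], [-0.001, 0.003, -1.0]]
force: [0.6, 0.8, -0.7]
opening: 0.503
grasp_force: 0.0
```

Call:
{"method": "jog_arm", "body": {"delta_pos": [[0,0,0],[0,0,0],[0,0,0],[0,0,0],[0,0,0],[0,0,0],[0,0,0]], "turn": [-10,-20,-30,-40,-50,-50,-50], "grip": [0.5,0.5,0.5,0.5,0.5,0.5,0.5]}}

```text
time_s: 53.92
position: [0.587, -0.2488, 0.1885]
tcp_rot: [[0.998, -0.068, -0.0], [-0.068, -0.998, 0.0], [-0.0, -0.0, -1.0]]
force: [1.3, -0.4, 0.2]
opening: 0.496
grasp_force: 0.0
```

```bash
python3 - <<'E'
from h import *
s=read_state(); print(s['time_s'],s['position'],s['opening'],s['tcp_rot'][:,1],s['joint_positions'].round(0))
c=snap('scene'); q=w2px(c,[.5968,-.13,.09]).astype(int)
cv2.imwrite('pics/l.png',cv2.resize(c['color'][q[1]-60:q[1]+40,q[0]-65:q[0]+65],None,fx=6,fy=6,interpolation=cv2.INTER_CUBIC))
E
```

```text
53.925 [ 0.58698345 -0.24881634  0.18847091] 0.496237376191786 [-6.82568118e-02 -9.97667784e-01 -3.10659464e-05] [-33.  33.  82.   0.  65.  61.]
```

View pics/l.png

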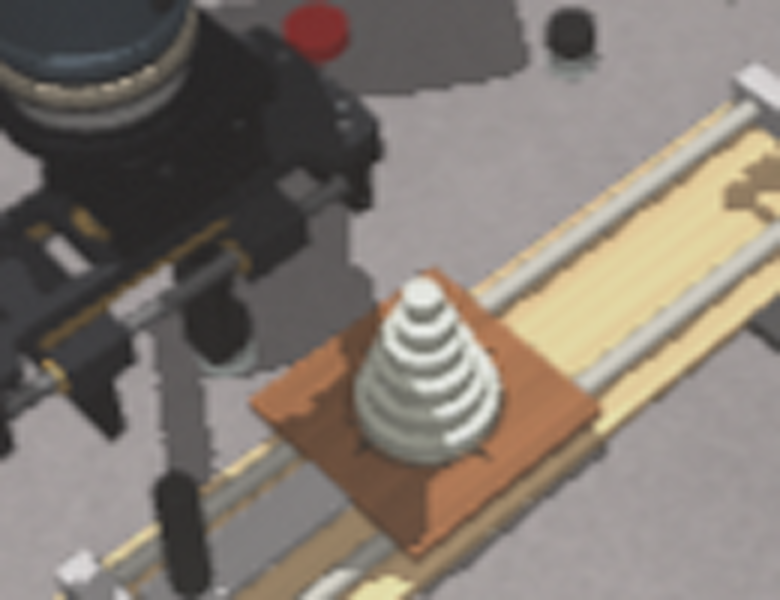

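Call:
{"method": "jog_arm", "body": {"delta_pos": [[0,0,-3],[0,0,-6],[0,0,-8.5],[0,0,-9.7],[0,0,-9.7],[0,0,-9.7],[0,0,-9.7],[0,0,-9.7],[0,0,-9.7],[0,0,-9.7]], "turn": [0,0,0,0,0,0,0,0,0,0], "grip": [0.5,0.5,0.5,0.5,0.6,0.65,0.7,0.75,0.85,0.9]}}

```text
time_s: 55.22
position: [0.5872, -0.2493, 0.0921]
tcp_rot: [[0.997, -0.071, 0.001], [-0.071, -0.997, -0.001], [0.001, 0.001, -1.0]]
force: [-0.5, 0.2, 2.4]
opening: 0.222
grasp_force: 30.0
```

Call:
{"method": "jog_arm", "body": {"delta_pos": [[0.01,0.1,0],[0.02,0.3,0],[0.04,0.6,0],[0.07,1,0],[0.1,1.5,0],[0.14,2,0],[0.17,2.5,0],[0.21,3,0],[0.24,3.5,0],[0.28,4,0],[0.31,4.5,0],[0.35,5,0]], "turn": [0,0,0,0,0,0,0,0,0,0,0,0], "grip": [0.9,0.9,0.9,0.9,0.9,0.9,0.9,0.9,0.9,0.9,0.9,0.9]}}

```text
time_s: 56.72
position: [0.5906, -0.1988, 0.0921]
tcp_rot: [[0.998, -0.071, 0.0], [-0.071, -0.998, -0.001], [0.0, 0.001, -1.0]]
force: [-1.8, -3.6, 6.7]
opening: 0.223
grasp_force: 30.0
```

Call:
{"method": "jog_arm", "body": {"delta_pos": [[0.03,0.5,0],[0.07,1,0],[0.1,1.5,0],[0.14,2,0],[0.17,2.5,0],[0.21,3,0],[0.24,3.5,0],[0.28,4,0],[0.31,4.5,0],[0.35,5,0],[0.38,5.5,0],[0.42,6,0]], "turn": [0,0,0,0,0,0,0,0,0,0,0,0], "grip": [0.9,0.9,0.9,0.9,0.9,0.9,0.9,0.9,0.9,0.9,0.9,0.9]}}

```text
time_s: 58.22
position: [0.5947, -0.1387, 0.0921]
tcp_rot: [[0.998, -0.07, 0.0], [-0.07, -0.998, -0.001], [0.0, 0.0, -1.0]]
force: [-1.8, -3.1, 6.7]
opening: 0.223
grasp_force: 30.0
```

Call:
{"method": "jog_arm", "body": {"delta_pos": [[0.03,0.5,0],[0.07,1,0],[0.1,1.5,0],[0.14,2,0],[0.17,2.5,0],[0.21,3,0],[0.24,3.5,0],[0.28,4,0],[0.31,4.5,0],[0.35,5,0],[0.38,5.4,0],[0.4,5.7,0]], "turn": [0,0,0,0,0,0,0,0,0,0,0,0], "grip": [0.9,0.9,0.9,0.9,0.9,0.9,0.9,0.9,0.9,0.9,0.9,0.9]}}

```text
time_s: 59.72
position: [0.5985, -0.0815, 0.0921]
tcp_rot: [[0.998, -0.07, -0.0], [-0.07, -0.998, -0.0], [-0.0, 0.0, -1.0]]
force: [-1.3, -3.2, 6.4]
opening: 0.223
grasp_force: 30.0
```

Call:
{"method": "jog_arm", "body": {"delta_pos": [[0.02,0.3,0],[0.04,0.6,0],[0.06,0.9,0],[0.08,1.2,0],[0.1,1.5,0],[0.12,1.8,0],[0.14,2,0],[0.15,2.2,0],[0.17,2.4,0],[0.17,2.5,0]], "turn": [0,0,0,0,0,0,0,0,0,0], "grip": [0.9,0.9,0.9,0.9,0.9,0.9,0.9,0.9,0.9,0.9]}}

```text
time_s: 60.98
position: [0.6002, -0.0565, 0.092]
tcp_rot: [[0.998, -0.07, -0.0], [-0.07, -0.998, -0.0], [-0.0, 0.0, -1.0]]
force: [-1.2, -2.8, 5.9]
opening: 0.221
grasp_force: 30.0
```

Call:
{"method": "jog_arm", "body": {"delta_pos": [[0.01,0.1,0],[0.01,0.2,0],[0.02,0.3,0],[0.03,0.4,0],[0.03,0.5,0],[0.04,0.6,0],[0.04,0.65,0],[0.05,0.7,0],[0.05,0.75,0],[0.05,0.8,0]], "turn": [0,0,0,0,0,0,0,0,0,0], "grip": [0.9,0.9,0.9,0.9,0.9,0.9,0.9,0.9,0.9,0.9]}}

```text
time_s: 62.22
position: [0.6007, -0.05, 0.0921]
tcp_rot: [[0.998, -0.07, -0.0], [-0.07, -0.998, -0.002], [-0.0, 0.002, -1.0]]
force: [-3.1, -7.0, 6.1]
opening: 0.222
grasp_force: 30.0
```

Call:
{"method": "jog_arm", "body": {"delta_pos": [[0.01,0.1,0],[0.01,0.2,0],[0.01,0.2,0]], "turn": [0,0,0], "grip": [0.9,0.9,0.9]}}

```text
time_s: 62.6
position: [0.6007, -0.05, 0.0921]
tcp_rot: [[0.998, -0.069, -0.001], [-0.069, -0.998, -0.005], [-0.0, 0.005, -1.0]]
force: [-3.3, -11.9, 6.1]
opening: 0.223
grasp_force: 30.0
```

Call:
{"method": "jog_arm", "body": {"delta_pos": [[0,-0.1,0],[0,-0.2,0],[0,-0.2,0],[0,-0.2,0],[0,-0.2,0],[0,-0.2,0],[0,-0.2,3],[0,-0.2,6],[-1,-3,9],[-3,-7,10],[-6,-12,10]], "turn": [0,0,0,0,0,0,0,0,0,0,0], "grip": [0.9,0.9,0.7,0.6,0.5,0.5,0.5,0.5,0.5,0.5,0.5]}}

```text
time_s: 63.98
position: [0.5419, -0.1676, 0.1929]
tcp_rot: [[0.998, -0.068, 0.004], [-0.068, -0.998, -0.002], [0.004, 0.001, -1.0]]
force: [1.1, 0.0, -0.0]
opening: 0.499
grasp_force: 0.0
```

```bash
python3 - <<'E'
from h import *
s=read_state(); print(s['time_s'],s['position'],s['force'])
c=snap('scene')
cv2.imwrite('pics/m.png',cv2.resize(c['color'][150:270,240:400],None,fx=5,fy=5,interpolation=cv2.INTER_CUBIC))
E
```

```text
63.975 [ 0.54185984 -0.16756698  0.19286841] [ 1.07802662  0.03233484 -0.0111611 ]
```

View pics/m.png

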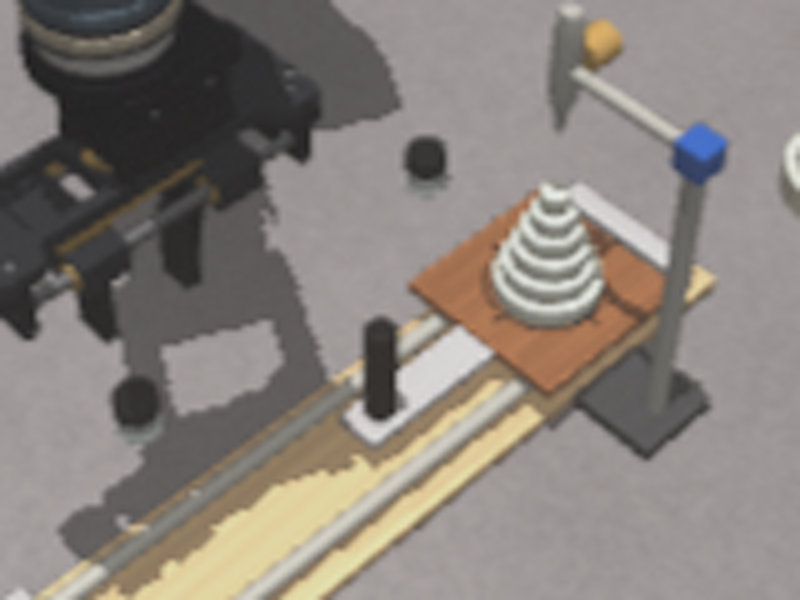

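The carriage is home against the stop at crop (630,225). The six-disc stack is intact under the nozzle, and the arm is clear.

Call:
{"method": "jog_arm", "body": {"delta_pos": [[0,0,0],[0,0,0],[0,0,0],[0,0,0]], "turn": [0,0,0,0], "grip": [0.5,0.5,0.5,0.5]}}

```text
time_s: 64.53
position: [0.5414, -0.1658, 0.1914]
tcp_rot: [[0.998, -0.069, -0.0], [-0.069, -0.998, 0.0], [-0.0, -0.0, -1.0]]
force: [-0.4, 1.2, -0.9]
opening: 0.501
grasp_force: 0.0
```

```bash
python3 -c "
from rig import *
print(hand_in())"
```

```text
the job is handed in; nothing more can be done
None
```

The job is handed in at about 65 s: all six white discs are stacked widest-first on the plate's cross with even ledges by eye, and the carriage is home against the stop under the airbrush; the hand-in call returned no verdict.

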